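# Gauge the spare rack dowel, then fit it

### The job

Check the spare wooden dowel with the gap gauge before fitting it: push it upright down through the green-marked go gap until its foot stands about half-way between the jaw plate and the gauge's base, draw it out upwards, then stand it across the red-marked no-go gap and press down with about 10 newtons for a second to see that it is stopped. Never load the gauge with 20 newtons or more: where the dowel does not enter the go gap, feel a little to either side instead of forcing it. Then lower the dowel fully home in the empty hole of the lid rack, let go, and leave the mug, the onion and the lemon where they are.

Things in the scene. Friction and masses are not known exactly. Their poses are not given: they have to be found in the camera images.
- dowel_mid (a point): centre (half-way up) of the loose pale wooden dowel, 18 mm diameter, 120 mm long, about 30 g, foot edge chamfered 1 mm; z axis along it, up. It stands upright in a shallow hole (22 mm wide, 12 mm deep) of the dark spares block, foot 18 mm and top 138 mm above the worktop. Grip it from above, any yaw, near its top (about 95 mm above the foot).
- dowel_foot (a point): centre of the dowel's foot face, 60 mm below dowel_mid; same axes
- gauge: gap gauge, fixed to the worktop; origin under its dark steel base (8 mm thick, x -46 to +70, y -68 to +68 mm), z up. A bright metal jaw plate, 12 mm thick, 116 mm along y, x -25 to +47 mm, sits above on two posts at x +36, y +/-45 mm (post tops at most 15 mm above the plate). The go gap (20 mm wide, green stripes) is at y +28 mm, the no-go gap (15 mm, red stripes) at y -28 mm.
- go_gap (a point): nominal centre of the go gap at the plate's top, gauge frame (0, 28, 58) mm, axes as the gauge. The gap is 20 mm wide along y and runs along x from -25 to +25 mm, open downwards. The plate is adjustable: both gaps sit together up to 4 mm to either side along y, and up to 5 mm higher or lower, than reported; feel or see which. A foot height of 20 to 30 mm over the worktop is fully through.
- nogo_gap (a point): nominal centre of the no-go gap at the plate's top, gauge frame (0, -28, 58) mm; 15 mm wide, so the dowel cannot enter. Same unreported shift as the go gap. The jaw plate is sprung: pressed down it starts to yield at about 4 N, then gives 1 mm for every 3 N, 8 mm at most. Good pressing: 7 to 14 N for at least 0.5 s, dowel upright, within 7 mm of this point in plan.
- rack_hole (a point): centre of the mouth of the empty hole in the lid rack's wooden bar, 30 mm above the worktop; hole vertical, 21 mm wide, 20 mm deep, edge chamfered. The rack is fixed: bar 260 mm along x, 50 mm along y, 30 mm high, with fixed dowels 18 mm thick at x +/-55 and +/-110 mm, tops 130 mm above the worktop. Close the fingers along the rack's y (across the row).
- mug: white dotted mug, 82 mm wide without its handle, 91 mm tall; bystander; origin at its underside
- onion: brown onion, 80 mm wide, 85 mm tall; bystander; origin at its underside
- lemon: yellow lemon, 72 mm long, 56 mm tall; bystander; origin at its underside
Mind the look-alikes: they are no part of the job. Of the things like the part that bears dowel_mid, leave any that is blue or purple; of the rest the smaller one is meant.

How it is judged (in metres and radians):
On the way, in this order (a step that is already met when the one before it is completed fails the run):
1. the upright dowel has been pushed through the go gap: foot less than 36 mm above the worktop, within 7 mm of the gap's nominal centre line and inside its length (y of dowel_foot in the frame of go_gap between -0.007 and 0.007 m and x of dowel_foot in the frame of go_gap between -0.017 and 0.017 m and height (world z) of dowel_foot below 0.036 m and angle between dowel_mid's own z axis and vertical below 0.15 rad), for 0.2 s.
2. the upright dowel has been drawn out of the go gap and pressed on the no-go gap with 7 to 14 N for 0.5 s, foot within 7 mm of the gap's nominal centre, and was stopped (horizontal distance between dowel_foot and nogo_gap below 0.007 m and height (world z) of dowel_foot above 0.042 m and angle between dowel_mid's own z axis and vertical below 0.15 rad and contact force between dowel and gauge_jaws between 7 and 14 N), for 0.5 s.
At the end, for the whole second after the job is handed in: the dowel stands upright (within 0.12 rad) and at rest in the rack's empty hole, its foot at least 17 mm below the mouth and within 4 mm of the hole's axis, released (horizontal distance between dowel_foot and rack_hole below 0.004 m and z of dowel_foot in the frame of rack_hole below -0.017 m and angle between dowel_mid's own z axis and vertical below 0.12 rad and linear speed of dowel below 0.02 m/s); the robot touches nothing.
It fails at once if 20 N or more between the dowel and the gauge's jaw plate, or between the robot and the plate (contact force between any of dowel, the arm, the fingers and gauge_jaws above 20 N).
It fails at once if mug, onion or lemon moved by more than 25 mm (distance of any of mug, onion, lemon from where it was at the start of the episode above 0.025 m).
It also fails if it takes over 72 s, if anything falls off the work surface, if the arm or the gripper's body presses on something with over 40 N, if the wrist force passes 120 N, or if a joint passes its speed limit or range.

### The arm

A 6-joint arm with a two-finger parallel gripper is mounted at the origin on a cart in front of the work surface, level with it; the furniture and walls round the work are solid. World frame = base frame: x ahead of the robot, y to its left, z up, the work surface at z = 0. Lengths are in mm, angles in rad, forces in N, time in s.
With the tool pointing down it reaches from about 400 to 925 mm from the base axis. Payload 12.5 kg.
Tool frame: the origin (TCP) lies on the centre line of the jaws, within the pads' length; the fingertips stand 17 mm ahead of it and the grasp point (between the pads) lies 2 mm behind it; z points along the fingers, y is the line along which they close (so a half turn about z gives the same grasp; the last joint's range is limited). The gripper opens to 95 mm and grips with 3 to 60 N. Pads are 20 mm wide; open, the fingers measure 119 mm over their backs; the gripper's body (75 mm by 180 mm) begins 59 mm behind the grasp point.
Start: joints at [-1.287, 0.491, 1.559, -0, 1.092, -0.106], TCP at [237.526, -578.123, 231.661] pointing down, gripper open.
Joint ranges: [-3.1, 3.1], [-0.84, 2.19], [0.05, 2.79], [-1.13, 4.28], [0.06, 2.93], [-2.69, 2.69]. Speed limits (rad/s): [2.22, 2.22, 2.79, 3.14, 3.14, 3.14].

### API

Orientations are given as [roll, pitch, yaw] about the fixed x, y, z axes, in that order (R = Rz(yaw) Ry(pitch) Rx(roll)).
In Python, from cell import env gives the robot as it stands.
- The arm moves only by the tool drive_tool, never from a script. Its argument "deltas" is text: rows parted by semicolons, each of 4 numbers parted by spaces: the shift along the world's x, y, z normalised to -1 to 1, where 1 is 100 mm, then the turn about the world's z normalised to -1 to 1, where 1 is 180 degrees. A call has 1 to 10 rows; each row shifts and turns the commanded pose from where the row before left it; what a row does not reach is not made up. A row lasts 1/12 s, in which the tool goes at most 41.7 mm and 7.16 degrees, less where a joint would pass 70% of its speed; a pose out of reach is approached as far as the arm can. A call with a number of a shift or a turn outside -1 to 1 is refused whole. A call with a gripper value outside its range is refused whole. "gripper" is the closure, from 0 (fully open) to 1 (shut), set as the call begins (left out, the last holds). The fingers move at their own pace and stop on an object; the grip force is fixed at half the most. Time passes only in rows, so rows that do not move let the fingers close. It gives the time, the measured TCP pose, the force, the opening and the grip force at its end, in the units of the state.
- env.state(): the state, without advancing time (a new reading comes with each control period).
- env.read_camera(name): name is "side" or "top" or "wrist"; returns (picture, depth): 480x640x3 uint8, red, green, blue; 480x640 float32, mm along the optical axis (not along the pixel's ray), 0 where there is no reading.
- env.camera_params(name): a dict with "mtx" (3x3 intrinsics, pixels), "camera_from_world" (4x4, takes a point from world to camera coordinates); the wrist camera has in their place "mount" (4x4, takes a point from camera to tool coordinates, whose origin is the TCP and whose axes are the flange's). Camera axes: x right, y down, z forward; pixel columns grow to the right and rows downward; lengths in mm; the calibration is good to about 2 mm. A picture is of the moment at which its call begins: read the wrist's pose just before it. camera_params takes no time and is no camera call.
- env.job_done(): hands the job in; it is judged then, once.
The state is a dict: "t": time; "joints": joint angles; "qvel": joint speeds; "tau": joint torques, N m; "eef_pos": TCP position; "tcp_rot": TCP orientation; "ft_force": force on the tool from outside, world axes, zero at the start; "moment": the same for the moment, N m; "opening": opening from 0.0 (shut) to 1.0 (fully open); "grip_force": force on a finger pad.
Only numpy, scipy, OpenCV 4.12 (cv2) and the standard library are available. Lean on these libraries where they do the work, as an engineer would, in place of code of your own. Each camera call takes 0.05 s, during which the arm holds its last target. There are 200 camera calls.

## Working session

There is one attempt and no reset: what is moved stays moved. The work goes in short steps, Python scripts to look and compute and a tool call to move; the robot and the scene stay as the last step left them, time stands still between calls to the robot, and variables do not carry over. Pictures are saved under pics/ and viewed, at most 10 in all, crops included, and the job is handed in when it is done.

Besides the shell and the picture viewer there is one more tool, called as a command line: name --argument value ..., lists and objects as JSON in quotes. drive_tool: Moves the arm, as the interface text tells. Its arguments: {"type":"object","properties":{"deltas":{"type":"string"},"gripper":{"type":"number"}},"required":["deltas"]}

```bash
mkdir -p pics && cat > h.py <<'E'
import numpy as np, cv2
from cell import env
def look(n):
    im,d=env.read_camera(n); p=env.camera_params(n)
    v,u=np.mgrid[0:480,0:640]; K=np.array(p['mtx'])
    c=np.stack([(u-K[0,2])/K[0,0]*d,(v-K[1,2])/K[1,1]*d,d],-1)
    if n!='wrist':
        T=np.linalg.inv(np.array(p['camera_from_world'])); w=c@T[:3,:3].T+T[:3,3]
        w[d==0]=np.nan
    else: w=c
    return im,d,w
E
python3 - <<'E'
from h import *
for n in ('top','side'):
    im,d,w=look(n); cv2.imwrite(f'pics/{n}0.png',im[:,:,::-1]); np.savez(f'{n}0.npz',im=im,d=d,w=w)
    print(n,env.camera_params(n))
print(env.state())
E
```

```text
top {'mtx': array([[562.96906198,   0.        , 310.5964405 ],
       [  0.        , 562.96906198, 237.20645586],
       [  0.        ,   0.        ,   1.        ]]), 'camera_from_world': array([[ 2.72508016e-02, -9.99574680e-01, -1.03852535e-02,
        -8.00684175e+01],
       [-9.95686142e-01, -2.62200741e-02, -8.90034463e-02,
         5.42724177e+02],
       [ 8.86932892e-02,  1.27658682e-02, -9.95977175e-01,
         1.46617290e+03],
       [ 0.00000000e+00,  0.00000000e+00,  0.00000000e+00,
         1.00000000e+00]])}
side {'mtx': array([[438.73894286,   0.        , 311.46630389],
       [  0.        , 438.73894286, 236.73994019],
       [  0.        ,   0.        ,   1.        ]]), 'camera_from_world': array([[-8.49089210e-01, -5.28152121e-01, -1.01415286e-02,
         4.20345237e+02],
       [-2.65321154e-01,  4.42990173e-01, -8.56366972e-01,
         2.41093042e+02],
       [ 4.56784630e-01, -7.24441194e-01, -5.16268107e-01,
         6.61028993e+02],
       [ 0.00000000e+00,  0.00000000e+00,  0.00000000e+00,
         1.00000000e+00]])}
{'t': 0.1, 'joints': array([-1.28659646e+00,  4.91490440e-01,  1.55940578e+00, -4.25346875e-06,
        1.09172826e+00, -1.05585830e-01]), 'qvel': array([-0.00119015, -0.0016096 , -0.00177343, -0.00091618, -0.00196284,
        0.001042  ]), 'tau': array([ 2.35649371e-03, -6.13624620e+01, -2.58607686e+01,  6.93877763e-02,
        4.69964545e-02, -4.80012966e-05]), 'eef_pos': array([ 237.46189381, -577.90103852,  231.11972823]), 'tcp_rot': array([-3.14056617e+00, -1.04992567e-04,  3.89787601e-01]), 'ft_force': array([-0.54961014, -0.53347013, -0.31686975]), 'moment': array([-0.02662159,  0.01849422, -0.02827365]), 'grip_force': 0.0, 'opening': 0.9968072302553719}
```

View pics/top0.png

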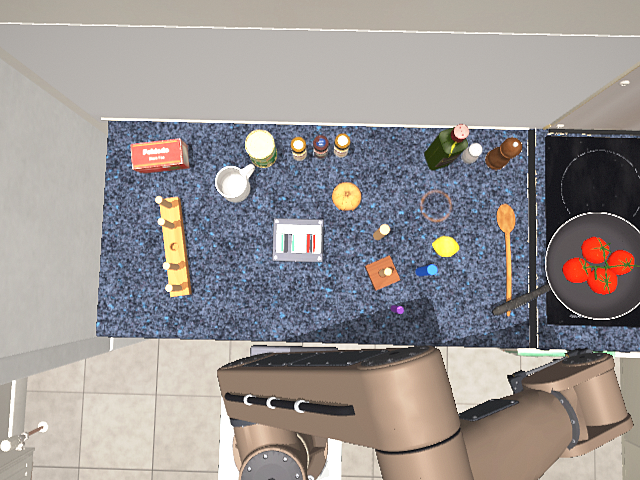

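View pics/side0.png

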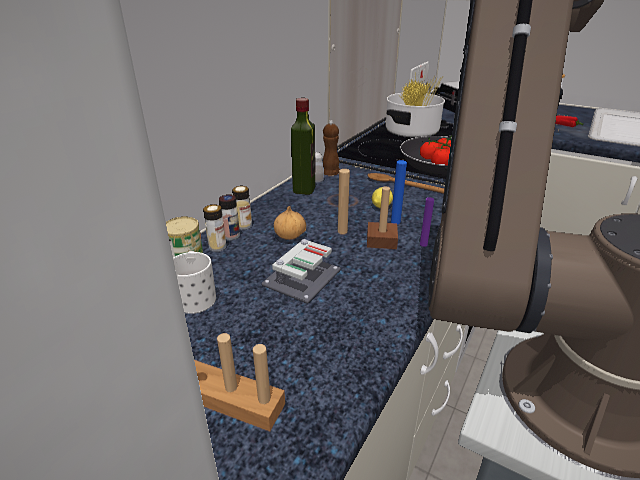

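The top view shows the dark block with the short pale dowel at about (387,271). The taller pale look-alike is at (383,232), with the blue one at (430,270) and the purple at (400,310). The gauge is centred near (298,240) with green stripes on the left and red on the right. The rack's empty hole is at about (173,246), and the mug, onion and lemon are clear of the path.

```bash
python3 - <<'E'
from h import *
Z=np.load('top0.npz'); im,d,w=Z['im'],Z['d'],Z['w']
S=np.load('side0.npz'); ims,ws=S['im'],S['w']
def box(W,x,y,z): 
    return (W[...,0]>x[0])&(W[...,0]<x[1])&(W[...,1]>y[0])&(W[...,1]<y[1])&(W[...,2]>z[0])&(W[...,2]<z[1])
def roi(u0,u1,v0,v1):
    m=np.zeros((480,640),bool); m[v0:v1,u0:u1]=1; return m
def rep(n,m,W=w):
    p=W[m]; print(n,len(p),'med',np.median(p,0).round(1),'min',p.min(0).round(1),'max',p.max(0).round(1)); return p
rep('table',roi(200,220,300,320))
D=rep('dowel top',roi(375,400,258,285)&(w[...,2]>128)&(w[...,2]<150))
print('block px'); B=rep('block',roi(360,405,252,295)&(w[...,2]>20)&(w[...,2]<45))
rep('tall',roi(370,395,220,245)&(w[...,2]>130))
g=roi(265,330,210,270)
for lo,hi,n in((4,16,'base'),(45,72,'plate')):
    m=g&(w[...,2]>lo)&(w[...,2]<hi); p=rep(n,m)
    r=cv2.minAreaRect(p[:,:2].astype(np.float32)); print(r)
hsv=cv2.cvtColor(im,cv2.COLOR_RGB2HSV)
for n,h in(('green',(35,95)),('red',(170,180))):
    m=g&(hsv[...,0]>=h[0])&(hsv[...,0]<=h[1])&(hsv[...,1]>90)&(w[...,2]>40)
    p=rep(n,m); print(cv2.minAreaRect(p[:,:2].astype(np.float32)))
k=roi(150,195,190,300)
m=k&(w[...,2]>24)&(w[...,2]<36); p=rep('bar',m); print(cv2.minAreaRect(p[:,:2].astype(np.float32)))
m=k&(w[...,2]>120)&(w[...,2]<140)
n,l,st,c=cv2.connectedComponentsWithStats(m.astype(np.uint8))
for i in range(1,n): rep(f'peg{i}',l==i)
# side: dowel, gauge
for n,mm in(('dowel side',box(ws,(D[:,0].mean()-40,D[:,0].mean()+40),(D[:,1].mean()-40,D[:,1].mean()+40),(60,150))),):
    rep(n,mm,ws)
rep('side green',(cv2.cvtColor(ims,cv2.COLOR_RGB2HSV)[...,1]>90)&roi(270,330,238,280),ws)
# zooms
a=cv2.resize(im[205:275,260:335][:,:,::-1],(525,490),interpolation=cv2.INTER_CUBIC)
b=cv2.resize(ims[230:305,255:345][:,:,::-1],(270*2-270,490)) 
cv2.imwrite('pics/z.png',np.hstack([a,b]))
E
```

```text
table 400 med [nan nan nan] min [nan nan nan] max [nan nan nan]
dowel top 47 med [ 454.9 -254.9  137.2] min [ 447.4 -263.5  128.9] max [ 464.4 -246.6  144.9]
block px
block 652 med [ 454.1 -252.4   30.6] min [ 410.2 -299.5   20.9] max [ 500.2 -210.1   43.3]
tall 99 med [ 554.3 -242.4  163.2] min [ 544.  -254.8  130.2] max [ 566.6 -231.   170. ]
base 1250 med [527.6 -22.3   8. ] min [ 458.4 -116.6    4. ] max [620.9  58.9  15.9]
((539.6356811523438, -28.796043395996094), (158.89578247070312, 172.16726684570312), 1.541096806526184)
plate 1015 med [540.3 -36.4  54.6] min [500.9 -91.2  45.1] max [572.8  24.5  66.8]
((536.8749389648438, -33.28868103027344), (72.01270294189453, 115.51012420654297), 0.3400527834892273)
green 34 med [526.7 -18.1  55.4] min [506.9 -21.4  47.4] max [546.4   8.8  61.6]
((526.4618530273438, -6.4110260009765625), (38.80732345581055, 29.068418502807617), 2.1798295974731445)
red 1 med [503.2 -57.7  55.3] min [503.2 -57.7  55.3] max [503.2 -57.7  55.3]
((503.24951171875, -57.658714294433594), (0.0, 0.0), 0.0)
bar 1439 med [507.7 291.6  30.2] min [379.9 249.3  24. ] max [642.3 338.3  36. ]
((510.8678283691406, 294.75775146484375), (260.63653564453125, 53.146480560302734), 9.519783020019531)
peg1 47 med [617.8 312.  128.3] min [609.7 305.1 120. ] max [626.1 321.8 137.1]
peg2 47 med [563.3 303.1 129.4] min [555.9 295.9 120.3] max [573.1 312.5 139. ]
peg3 46 med [455.4 284.8 130.3] min [447.6 277.3 120.8] max [465.  292.9 135.7]
peg4 46 med [401.6 275.5 130. ] min [394.2 267.6 120.5] max [408.9 285.7 134.9]
dowel side 259 med [ 454.  -249.5  101.9] min [ 447.1 -264.7   60.2] max [ 466.1 -244.5  138.4]
side green 207 med [nan nan nan] min [nan nan nan] max [nan nan nan]
```

View pics/z.png

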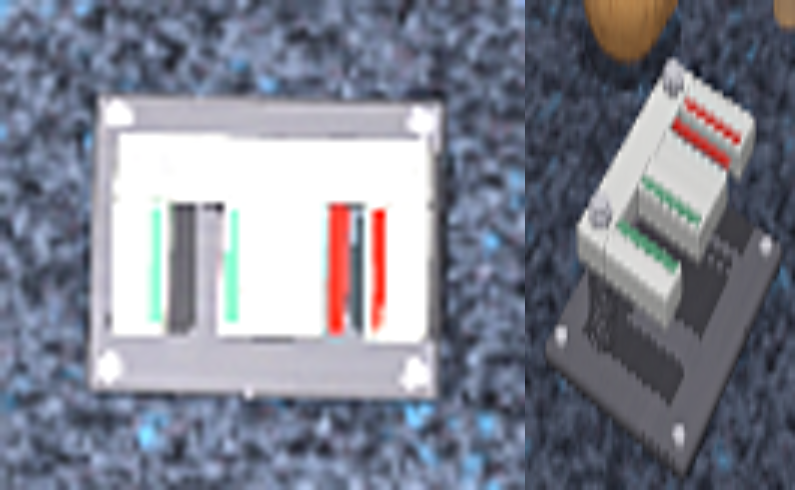

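The zoom shows the gauge nearly square to the image, with gaps open towards the robot. The go gap is about zoom columns 168–222 and the no-go gap is centred near column 351. The base corners are at about (97,98), (440,100), (437,395) and (90,390).

```bash
python3 - <<'E'
from h import *
p=env.camera_params('top');K=p['mtx'];T=np.linalg.inv(p['camera_from_world'])
def ray(zu,zv,z):
    u=260+(zu+.5)/7-.5; v=205+(zv+.5)/7-.5
    r=T[:3,:3]@np.linalg.solve(K,[u,v,1]); return T[:3,3]+r*(z-T[2,3])/r[2]
print('cam',T[:3,3])
c=[ray(*q,8) for q in((97,98),(440,100),(437,395),(90,390))]
for q in c: print(q.round(1))
print('base c',np.mean(c,0).round(1))
for q in((168,205),(222,205),(195,205),(195,332),(351,205),(351,332),(112,135),(432,137),(109,335),(428,340)): print(q,ray(*q,55).round(1))
Z=np.load('top0.npz'); w=Z['w']; im=Z['im']; 
# robust plate height & local table height, base by colour/depth
print('table',np.nanmedian(w[215:265,215:262,2]),'near',np.nanmedian(w[275:300,260:340],axis=(0,1)),'plate',np.nanmedian(w[226:231,280:318],axis=(0,1)), 'base',np.nanmedian(w[255:258,282:315],axis=(0,1)))
# fit yaw from plate via sides of the depth mask
g=np.zeros((480,640),np.uint8); g[210:270,265:330]=1
m=(g>0)&(w[...,2]>45)&(w[...,2]<72); P=w[m]
print(cv2.minAreaRect(P[:,:2].astype(np.float32)))
E
```

```text
cam [ 412.52517393  -84.52106465 1507.74753483]
[593.7  35.8   8. ]
[596.3 -95.7   8. ]
[483.3 -97.4   8. ]
[481.6  34.8   8. ]
base c [538.7 -30.6   8. ]
(168, 205) [548.8   4.4  55. ]
(222, 205) [549.3 -15.6  55. ]
(195, 205) [549.   -5.6  55. ]
(195, 332) [501.9  -7.1  55. ]
(351, 205) [550.5 -63.4  55. ]
(351, 332) [503.5 -64.7  55. ]
(112, 135) [574.3  26.   55. ]
(432, 137) [576.7 -92.7  55. ]
(109, 335) [500.   24.7  55. ]
(428, 340) [501.3 -93.2  55. ]
table 0.38423331590718135 near [412.6622352  -39.66231275   0.44601819] plate [565.08881302 -33.91697697  55.69739951] base [494.88514577 -33.14703104   8.65773823]
((536.8749389648438, -33.28868103027344), (72.01270294189453, 115.51012420654297), 0.3400527834892273)
```

```bash
python3 - <<'E'
from h import *
Z=np.load('top0.npz'); w=Z['w']
for n,(u0,u1,v0,v1) in dict(blue=(412,445,258,282),purple=(390,410,300,320),tall=(370,395,220,245),dowel=(378,397,262,282)).items():
    p=w[v0:v1,u0:u1].reshape(-1,3); p=p[p[:,2]>60]; t=p[p[:,2]>p[:,2].max()-15]; print(n,len(t),t.mean(0).round(1),t[:,2].max())
E
```

```text
blue 88 [ 462.5 -356.5  165. ] 171.50620112307706
purple 42 [ 363.3 -288.8  120.5] 129.25135262748313
tall 84 [ 555.4 -242.7  163.2] 170.01248770479856
dowel 46 [ 455.9 -255.4  137.9] 144.92399025687837
```

drive_tool --deltas "0.25 0.34 0 -0.035; 0.25 0.34 0 -0.035; 0.25 0.34 0 0; 0.25 0.34 0 0; 0.25 0.34 0 0; 0.25 0.34 0 0; 0.25 0.34 0 0; 0.2 0.34 0 0; 0.18 0.3 0 0; 0.05 0.21 0 0" --gripper 0

```text
t: 0.93
eef_pos: [454.9, -255.5, 231.4]
tcp_rot: [-3.141, -0.0, 0.172]
ft_force: [0.4, 0.0, 1.2]
opening: 1.0
grip_force: 0.0
```

drive_tool --deltas "0 0 -0.3 0; 0 0 -0.3 0; 0 0 -0.3 0; 0 0 -0.17 0; 0 0 -0.1 0; 0 0 0 0"

```text
t: 1.43
eef_pos: [452.7, -257.7, 112.9]
tcp_rot: [-3.139, 0.002, 0.17]
ft_force: [-0.1, 0.8, 0.7]
opening: 0.999
grip_force: 0.0
```

drive_tool --deltas "0 0 0 0; 0 0 0 0; 0 0 0 0; 0 0 0 0; 0 0 0 0; 0 0 0 0; 0 0 0 0; 0 0 0 0; 0 0 0 0; 0 0 0 0" --gripper 1

```text
t: 2.27
eef_pos: [453.3, -258.1, 114.6]
tcp_rot: [3.142, 0.0, 0.17]
ft_force: [-0.7, 0.8, -0.5]
opening: 0.354
grip_force: 0.0
```

drive_tool --deltas "0 0 0 0; 0 0 0 0; 0 0 0 0; 0 0 0 0; 0 0 0 0; 0 0 0 0; 0 0 0 0; 0 0 0 0"

```text
t: 2.93
eef_pos: [453.3, -258.1, 114.7]
tcp_rot: [3.142, 0.0, 0.17]
ft_force: [-0.1, 0.6, -0.1]
opening: 0.184
grip_force: 30.0
```

```bash
python3 - <<'E'
from h import *
im,d,w=look('side'); s=env.state(); print(s['eef_pos'],s['tcp_rot'],s['ft_force'],s['opening'],s['grip_force'])
im2,d2,c=look('wrist'); s=env.state(); print(s['eef_pos'])
cv2.imwrite('pics/g.png',np.hstack([cv2.resize(im[150:270,320:440],(480,480)),cv2.resize(im2,(320,240))[:,:].repeat(2,0)])[:,:,::-1])
E
```

```text
[ 453.31021774 -258.1272389   114.65114629] [3.14150299e+00 2.30085662e-05 1.69917071e-01] [-0.25510454  0.30330825  0.02578881] 0.18706547973375398 29.9998739361763
[ 453.2931193  -258.11812412  114.65405397]
```

View pics/g.png

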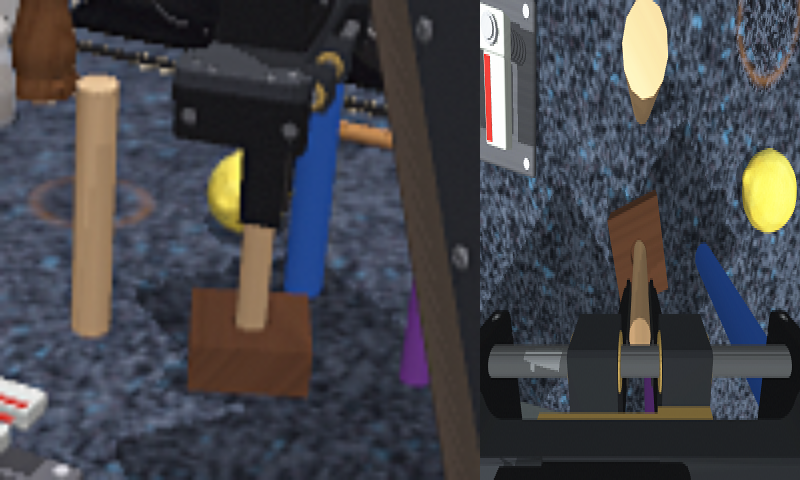

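Gripped: opening × 95 ≈ 17.8 mm, and the dowel stands upright between the pads. In the crop the side view shows it entering the block at about (250,325). The taller dowel stands clear at (95,200). Next I lift it and carry it to the gauge.

drive_tool --deltas "0 0 0.1 0; 0 0 0.15 0; 0 0 0.25 0; 0 0 0.25 0; 0 0 0.2 0; 0.1 0.36 0 0; 0.1 0.36 0 0; 0.1 0.36 0 0; 0.1 0.36 0 0; 0.1 0.36 0 0"

```text
t: 3.87
eef_pos: [503.4, -76.5, 210.6]
tcp_rot: [3.141, -0.001, 0.169]
ft_force: [-0.0, 0.0, 0.2]
opening: 0.188
grip_force: 30.0
```

drive_tool --deltas "0.1 0.36 0 0; 0.1 0.26 0 0; 0.03 0.1 0 0; 0 0 -0.2 0; 0 0 -0.1 0; 0 0 0 0; 0 0 0 0; 0 0 0 0; 0 0 0 0; 0 0 0 0"

```text
t: 4.7
eef_pos: [526.5, -6.6, 180.3]
tcp_rot: [3.141, -0.001, 0.169]
ft_force: [0.4, -0.1, -0.0]
opening: 0.183
grip_force: 30.0
```

```bash
cat > m.py <<'E'
from h import *
from scipy.spatial.transform import Rotation as R
s=env.state(); e=np.array(s['eef_pos']); print(e.round(1),s['tcp_rot'].round(4),s['ft_force'].round(2))
im,d,w=look('side'); np.savez('s1.npz',im=im,d=d,w=w)
im2,d2,c=look('wrist'); M=np.array(env.camera_params('wrist')['mount']); np.savez('w1.npz',im=im2,d=d2,c=c)
Rt=R.from_euler('xyz',s['tcp_rot']).as_matrix()
W=(c@M[:3,:3].T+M[:3,3])@Rt.T+e; W[d2==0]=np.nan
def fit(W,n):   # fit radius-9 circle per height slab
    from scipy.optimize import least_squares
    for lo,hi in((15,35),(35,55),(55,75)):
        f=e[2]-96.6
        m=(W[...,2]>f+lo)&(W[...,2]<f+hi)&(np.hypot(W[...,0]-e[0],W[...,1]-e[1])<20); p=W[m]
        if len(p)<20: print(n,lo,len(p)); continue
        r=least_squares(lambda q:np.hypot(p[:,0]-q[0],p[:,1]-q[1])-9,p[:,:2].mean(0),loss='soft_l1')
        print(n,lo,len(p),'axis-TCP',(r.x-e[:2]).round(1),'rms',np.sqrt((r.fun**2).mean()).round(2))
fit(w,'side'); fit(W,'wrist')
for X,n in((w,'side'),(W,'wrist')):
    m=(np.hypot(X[...,0]-e[0],X[...,1]-e[1])<16)&(X[...,2]<e[2]-50)&(X[...,2]>65); print(n,'foot z',np.sort(X[m][:,2])[:8].round(1))
    m=(X[...,0]>555)&(X[...,0]<568)&(abs(X[...,1]+35)<30)&(X[...,2]>40)&(X[...,2]<75); print(n,'plate z',np.nanmedian(X[m][:,2]),m.sum())
a=cv2.resize(im[200:300,250:370],(480,400)); b=cv2.resize(im2,(320,240)); b=np.vstack([b,np.zeros((160,320,3),np.uint8)])
cv2.imwrite('pics/m%d.png'%int(s['t']*100),np.hstack([a,b])[:,:,::-1]); print('pics/m%d.png'%int(s['t']*100))
E
python3 m.py; mv pics/m*.png pics/m.png
```

```text
[526.5  -6.6 180.3] [ 3.1412e+00 -9.0000e-04  1.6920e-01] [ 0.37 -0.09 -0.05]
side 15 80 axis-TCP [ 4.  -0.2] rms 1.07
side 35 83 axis-TCP [3.9 0.1] rms 0.95
side 55 79 axis-TCP [ 3.8 -0.2] rms 1.01
wrist 15 221 axis-TCP [2.4 0.9] rms 0.18
wrist 35 291 axis-TCP [2.5 0.9] rms 0.2
wrist 55 377 axis-TCP [2.5 0.9] rms 0.2
side foot z [81.8 84.2 84.2 84.3 84.5 84.6 84.7 84.8]
side plate z 52.21993007318787 58
wrist foot z [83.8 83.9 84.4 84.6 84.7 84.7 85.3 85.4]
wrist plate z 53.499253456619314 1217
pics/m470.png
```

View pics/m.png

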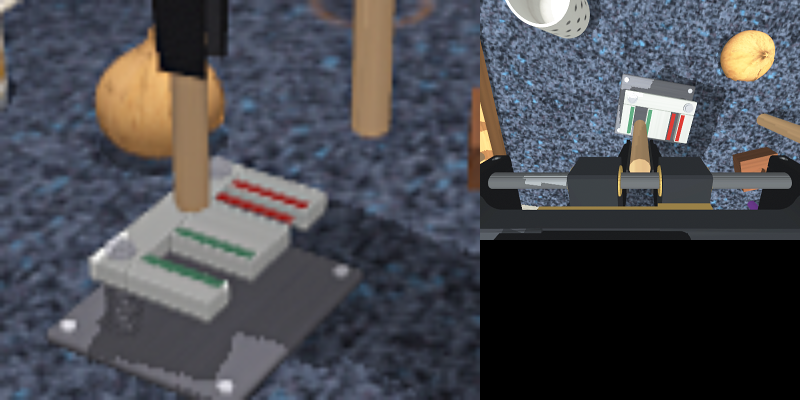

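The side crop shows the dowel upright with its foot above the plate, just right of the go gap's line of sight, and the wrist view shows both gaps clearly. Now I take the gap edges in the same wrist frame.

```bash
python3 - <<'E'
from h import *
from scipy.spatial.transform import Rotation as R
e=np.array([526.5,-6.6,180.3]); Rt=R.from_euler('xyz',[3.1412,-9e-4,.1692]).as_matrix()
Z=np.load('w1.npz'); M=np.array(env.camera_params('wrist')['mount'])
W=(Z['c']@M[:3,:3].T+M[:3,3])@Rt.T+e; W[Z['d']==0]=np.nan
t=(abs(W[...,2]-53.5)<4)
for x in range(505,575,5):
    m=t&(abs(W[...,0]-x)<2.5)&(abs(W[...,1]+33)<75); y=np.sort(W[m][:,1]); 
    if len(y)<10: continue
    g=np.where(np.diff(y)>6)[0]; print(x,len(y),y[[0,-1]].round(1),[(y[i].round(1),y[i+1].round(1)) for i in g])
P=W[t&(abs(W[...,0]-538)<60)&(abs(W[...,1]+33)<75)]; print('plate',cv2.minAreaRect(P[:,:2].astype(np.float32)), np.median(P[:,2]))
b=(abs(W[...,2]-7)<3)&(abs(W[...,0]-538)<75)&(abs(W[...,1]+31)<80)
P=W[b]; print('base x',np.percentile(P[:,0],[1,99]),'y',np.percentile(P[:,1],[1,99]))
# base via colour picture: low-saturation grey region
s=cv2.cvtColor(Z['im'],cv2.COLOR_RGB2HSV)
m=((s[...,1]<40)&(W[...,2]<14)&(W[...,2]>2)&(abs(W[...,0]-538)<70)&(abs(W[...,1]+31)<75)).astype(np.uint8)
m=cv2.morphologyEx(m,cv2.MORPH_OPEN,np.ones((3,3))); P=W[m>0]; print('base col',cv2.minAreaRect(P[:,:2].astype(np.float32)),len(P))
E
```

```text
505 538 [-90.9  24.6] [(np.float64(-68.5), np.float64(-61.4)), (np.float64(-21.8), np.float64(4.8))]
510 545 [-91.6  24.6] [(np.float64(-68.5), np.float64(-61.2)), (np.float64(-20.8), np.float64(4.8))]
515 560 [-91.   24.7] [(np.float64(-68.5), np.float64(-61.1)), (np.float64(-19.1), np.float64(4.8))]
520 583 [-90.9  24.8] [(np.float64(-68.4), np.float64(-61.1)), (np.float64(-17.4), np.float64(4.8))]
525 616 [-91.3  24.6] [(np.float64(-68.3), np.float64(-61.3)), (np.float64(-15.7), np.float64(4.8))]
530 614 [-90.7  24.6] [(np.float64(-68.7), np.float64(-61.3)), (np.float64(-15.3), np.float64(4.8))]
535 642 [-91.   24.6] [(np.float64(-68.5), np.float64(-61.5)), (np.float64(-15.3), np.float64(4.8))]
540 637 [-91.2  24.6] [(np.float64(-68.2), np.float64(-61.1)), (np.float64(-15.4), np.float64(4.8))]
545 649 [-91.2  24.6] [(np.float64(-68.3), np.float64(-61.3)), (np.float64(-15.3), np.float64(4.8))]
550 692 [-90.5  24.5] []
555 778 [-91.1  24.6] []
560 688 [-91.1  24.5] [(np.float64(-84.4), np.float64(-73.7)), (np.float64(7.4), np.float64(17.3))]
565 745 [-91.2  24.6] [(np.float64(7.3), np.float64(13.7))]
570 950 [-91.   24.6] []
plate ((536.8199462890625, -33.4583740234375), (116.41346740722656, 72.18110656738281), 89.84709167480469) 53.54666560142106
base x [481.83021796 594.83008788] y [-94.79559715  36.58028519]
base col ((538.136474609375, -30.138107299804688), (134.792724609375, 114.23435974121094), 89.8855972290039) 6362
```

The gap edges are clean and the yaw is about 0. The go gap's centre is at y ≈ -5.3, the no-go's at y ≈ -61, and the plate top at z ≈ 53.5. The dowel axis is about TCP + (2.6, 0.8), so the dowel is already nearly over the go gap. I descend gently.

drive_tool --deltas "-0.03 0.003 -0.1 0; 0 0 -0.1 0; 0 0 -0.06 0; 0 0 -0.02 0; 0 0 -0.015 0; 0 0 -0.01 0; 0 0 0 0; 0 0 0 0"

```text
t: 5.47
eef_pos: [523.5, -5.9, 149.4]
tcp_rot: [3.141, -0.0, 0.17]
ft_force: [0.3, -0.0, 0.1]
opening: 0.185
grip_force: 30.0
```

drive_tool --deltas "0 0 -0.01 0; 0 0 -0.01 0; 0 0 0 0; 0 0 0 0"

```text
t: 5.8
eef_pos: [523.3, -5.8, 147.2]
tcp_rot: [3.141, -0.0, 0.17]
ft_force: [-0.0, -0.3, -1.0]
opening: 0.182
grip_force: 30.0
```

drive_tool --deltas "0 0 -0.01 0; 0 0 -0.01 0; 0 0 0 0; 0 0 0 0"

```text
t: 6.13
eef_pos: [523.3, -5.8, 145.1]
tcp_rot: [3.142, 0.0, 0.17]
ft_force: [-0.2, -0.5, 0.3]
opening: 0.184
grip_force: 30.0
```

drive_tool --deltas "0 0 -0.01 0; 0 0 -0.01 0; 0 0 0 0; 0 0 0 0"

```text
t: 6.47
eef_pos: [523.3, -5.8, 143.1]
tcp_rot: [3.142, 0.0, 0.17]
ft_force: [-0.3, 1.2, 0.4]
opening: 0.186
grip_force: 30.0
```

It is in. I go on down to a foot height of about 25–27 mm.

drive_tool --deltas "0 0 -0.02 0; 0 0 -0.02 0; 0 0 -0.02 0; 0 0 -0.02 0; 0 0 0 0"

```text
t: 6.88
eef_pos: [523.1, -5.8, 134.7]
tcp_rot: [-3.141, 0.001, 0.17]
ft_force: [0.9, 0.1, -0.2]
opening: 0.183
grip_force: 30.0
```

drive_tool --deltas "0 0 -0.02 0; 0 0 -0.02 0; 0 0 -0.02 0; 0 0 -0.02 0; 0 0 -0.02 0; 0 0 -0.02 0; 0 0 0 0; 0 0 0 0; 0 0 0 0; 0 0 0 0"

```text
t: 7.72
eef_pos: [523.3, -5.8, 123.2]
tcp_rot: [3.141, -0.0, 0.17]
ft_force: [0.9, -0.3, -0.7]
opening: 0.183
grip_force: 30.0
```

drive_tool --deltas "0 0 0.1 0; 0 0 0.15 0; 0 0 0.15 0; 0 0 0.08 0; 0 0 0 0; 0 0 0 0"

```text
t: 8.22
eef_pos: [523.3, -5.8, 171.5]
tcp_rot: [3.141, -0.001, 0.17]
ft_force: [-0.3, -0.0, -1.0]
opening: 0.183
grip_force: 30.0
```

The foot reached about 26.6 mm with no load and is drawn out. Now I move over to the no-go gap.

drive_tool --deltas "0 -0.2 0 0; 0 -0.2 0 0; 0 -0.1 0 0; 0 -0.05 0 0; 0 0 -0.1 0; 0 0 -0.06 0; 0 0 -0.02 0; 0 0 0 0; 0 0 0 0; 0 0 0 0"

```text
t: 9.05
eef_pos: [523.4, -60.4, 153.2]
tcp_rot: [3.141, -0.0, 0.17]
ft_force: [-0.2, -0.0, -0.4]
opening: 0.181
grip_force: 30.0
```

drive_tool --deltas "0 0 -0.01 0; 0 0 -0.01 0; 0 0 -0.005 0; 0 0 0 0; 0 0 0 0"

```text
t: 9.47
eef_pos: [523.3, -60.9, 150.7]
tcp_rot: [3.141, 0.0, 0.17]
ft_force: [0.5, 0.4, 0.4]
opening: 0.185
grip_force: 30.0
```

drive_tool --deltas "0 0 -0.01 0; 0 0 0 0; 0 0 0 0"

```text
t: 9.72
eef_pos: [523.5, -60.9, 149.9]
tcp_rot: [3.141, -0.001, 0.17]
ft_force: [-0.2, -0.4, 3.8]
opening: 0.182
grip_force: 30.0
```

drive_tool --deltas "0 0 -0.01 0; 0 0 0 0; 0 0 0 0"

```text
t: 9.97
eef_pos: [523.5, -60.9, 149.0]
tcp_rot: [3.141, -0.001, 0.17]
ft_force: [-0.3, -0.1, 6.7]
opening: 0.184
grip_force: 30.0
```

drive_tool --deltas "0 0 -0.01 0; 0 0 0 0; 0 0 0 0"

```text
t: 10.22
eef_pos: [523.6, -60.9, 148.2]
tcp_rot: [3.141, -0.001, 0.17]
ft_force: [-1.4, 0.2, 9.5]
opening: 0.184
grip_force: 30.0
```

drive_tool --deltas "0 0 -0.003 0; 0 0 0 0; 0 0 0 0; 0 0 0 0; 0 0 0 0; 0 0 0 0; 0 0 0 0; 0 0 0 0; 0 0 0 0; 0 0 0 0"

```text
t: 11.05
eef_pos: [523.6, -60.9, 148.0]
tcp_rot: [3.141, -0.001, 0.17]
ft_force: [-1.8, 0.4, 9.5]
opening: 0.183
grip_force: 30.0
```

drive_tool --deltas "0 0 0 0; 0 0 0 0; 0 0 0 0; 0 0 0 0; 0 0 0 0; 0 0 0 0"

```text
t: 11.55
eef_pos: [523.6, -60.9, 148.0]
tcp_rot: [3.141, -0.001, 0.17]
ft_force: [-1.2, -0.0, 9.1]
opening: 0.182
grip_force: 30.0
```

The no-go press held about 9.5 N for over 1.3 s with the foot stopped at about 51 mm. I lift and carry to the rack.

drive_tool --deltas "0 0 0.05 0; 0 0 0.2 0; 0 0 0.3 0; 0 0 0.3 0; 0 0.3 0 0; 0 0.36 0 0; -0.03 0.36 0 0; -0.03 0.36 0 0; -0.03 0.36 0 0; -0.03 0.36 0 0"

```text
t: 12.38
eef_pos: [510.7, 150.8, 232.3]
tcp_rot: [3.141, 0.0, 0.17]
ft_force: [1.2, -0.2, -0.3]
opening: 0.184
grip_force: 30.0
```

drive_tool --deltas "-0.03 0.36 0 0; 0 0.36 0 0; 0 0.36 0 0; 0 0.25 0 0; 0 0.1 0 0; 0 0.26 -0.1 0; 0 0 -0.2 0; 0 0 -0.2 0; 0 0 0 0; 0 0 0 0"

```text
t: 13.22
eef_pos: [508.2, 317.5, 181.9]
tcp_rot: [3.141, 0.002, 0.169]
ft_force: [0.5, -0.6, -0.8]
opening: 0.187
grip_force: 30.0
```

```bash
cat > r.py <<'E'
from h import *
from scipy.spatial.transform import Rotation as R
from scipy.optimize import least_squares
s=env.state(); e=np.array(s['eef_pos']); print(e.round(1),s['tcp_rot'].round(3))
im,d,c=look('wrist'); M=np.array(env.camera_params('wrist')['mount'])
W=(c@M[:3,:3].T+M[:3,3])@R.from_euler('xyz',s['tcp_rot']).as_matrix().T+e; W[d==0]=np.nan
im2,d2,S=look('side'); im3,d3,T=look('top')
def circ(X,c0,lo,hi,n,rad=18):
    m=(np.hypot(X[...,0]-c0[0],X[...,1]-c0[1])<rad)&(X[...,2]>lo)&(X[...,2]<hi); p=X[m]
    if len(p)<15: print(n,len(p)); return
    r=least_squares(lambda q:np.hypot(p[:,0]-q[0],p[:,1]-q[1])-9,p[:,:2].mean(0),loss='soft_l1'); print(n,len(p),r.x.round(1),np.sqrt((r.fun**2).mean()).round(2))
f=e[2]-96.6
for X,n in((W,'wrist'),(S,'side')):
    circ(X,e[:2],f+10,f+35,n+' dowel lo'); circ(X,e[:2],f+40,f+65,n+' dowel hi')
    for q in((617.8,312),(563.3,303),(455.4,284.8),(401.6,275.5)): circ(X,q,50,122,n+' peg')
    m=(abs(X[...,2]-30)<5)&(abs(X[...,0]-510)<150)&(abs(X[...,1]-294)<60); p=X[m]
    if len(p)>50: print(n,'bar',cv2.minAreaRect(p[:,:2].astype(np.float32)),np.median(p[:,2]))
    h=(X[...,2]<24)&(X[...,2]>5)&(np.hypot(X[...,0]-510,X[...,1]-294)<14); print(n,'hole pts',h.sum(), X[h].min(0).round(1) if h.any() else '',X[h].max(0).round(1) if h.any() else '')
cv2.imwrite('pics/r%d.png'%int(s['t']*100),np.hstack([cv2.resize(im[160:400,160:480],(480,360)),cv2.resize(im2[310:440,190:300],(305,360))])[:,:,::-1])
E
python3 r.py; cp pics/r1*.png pics/rk.png
```

```text
[508.2 317.5 181.9] [3.141e+00 2.000e-03 1.690e-01]
wrist dowel lo 273 [510.4 318.3] 0.18
wrist dowel hi 402 [510.5 318.3] 0.21
wrist peg 317 [619.  313.5] 0.13
wrist peg 266 [564.4 304.5] 0.12
wrist peg 0
wrist peg 312 [401.7 277.6] 0.37
wrist bar ((536.9509887695312, 299.65753173828125), (205.5746612548828, 49.77290344238281), 9.549281120300293) 29.56976218323166
wrist hole pts 381 [499.4 285.2   7.8] [516.4 304.9  23.7]
side dowel lo 0
side dowel hi 0
side peg 0
side peg 0
side peg 478 [457.2 285.8] 0.63
side peg 486 [402.9 276.8] 0.58
side bar ((460.33837890625, 286.75067138671875), (157.9379425048828, 52.24701690673828), 9.044572830200195) 28.796690306169296
side hole pts 69 [508.3 283.5   7.5] [521.7 292.6  23.5]
```

View pics/rk.png

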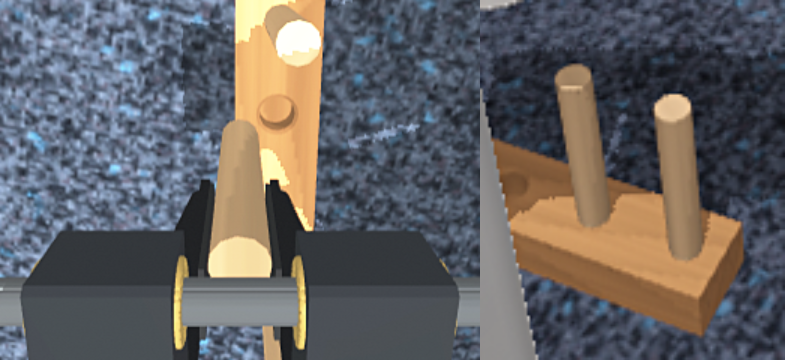

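The wrist crop shows the empty hole at about (277,112), with the dowel held off to one side because I overshot y by about 23 mm. In the same wrist frame the hole is at (510.3, 295.4) and the dowel axis at (510.4, 318.3). I correct by -23 mm in y and descend.

drive_tool --deltas "0 -0.15 0 0; 0 -0.08 0 0; 0 0 -0.2 0; 0 0 -0.2 0; 0 0 -0.1 0; 0 0 -0.03 0; 0 0 0 0; 0 0 0 0; 0 0 0 0"

```text
t: 14.12
eef_pos: [508.7, 295.3, 130.3]
tcp_rot: [-3.141, -0.001, 0.17]
ft_force: [-0.9, -0.4, -0.3]
opening: 0.189
grip_force: 30.0
```

```bash
python3 r.py | grep wrist
```

```text
wrist dowel lo 265 [511.2 296.2] 0.19
wrist dowel hi 399 [511.2 296.2] 0.19
wrist peg 522 [602.9 311.2] 2.08
wrist peg 270 [580.7 307.3] 2.03
wrist peg 306 [455.8 286.8] 0.35
wrist peg 0
wrist bar ((510.400390625, 295.72003173828125), (260.0584411621094, 50.17478942871094), 9.398457527160645) 29.56406793040931
wrist hole pts 107 [504.7 285.2   8.1] [516.  305.6  23.6]
```

drive_tool --deltas "-0.008 -0.006 0 0; 0 0 -0.01 0; 0 0 -0.01 0; 0 0 -0.01 0; 0 0 -0.01 0; 0 0 -0.01 0; 0 0 0 0; 0 0 0 0"

```text
t: 14.93
eef_pos: [507.5, 294.5, 124.3]
tcp_rot: [3.141, 0.0, 0.17]
ft_force: [-0.3, -0.7, -1.0]
opening: 0.185
grip_force: 30.0
```

drive_tool --deltas "0 0 -0.01 0; 0 0 -0.01 0; 0 0 -0.01 0; 0 0 -0.01 0; 0 0 0 0; 0 0 0 0"

```text
t: 15.43
eef_pos: [507.5, 294.5, 120.3]
tcp_rot: [3.141, 0.0, 0.17]
ft_force: [-0.9, 0.7, 0.3]
opening: 0.179
grip_force: 30.0
```

Foot at about 24 mm, inside the hole with no load. I continue to the bottom at TCP ≈ 107.

drive_tool --deltas "0 0 -0.02 0; 0 0 -0.02 0; 0 0 -0.02 0; 0 0 -0.02 0; 0 0 -0.02 0; 0 0 -0.01 0; 0 0 0 0; 0 0 0 0"

```text
t: 16.1
eef_pos: [507.5, 294.6, 109.3]
tcp_rot: [3.141, 0.0, 0.17]
ft_force: [-0.2, -0.1, 0.2]
opening: 0.186
grip_force: 30.0
```

drive_tool --deltas "0 0 -0.01 0; 0 0 -0.01 0; 0 0 0 0; 0 0 0 0"

```text
t: 16.43
eef_pos: [507.5, 294.5, 107.3]
tcp_rot: [3.141, 0.0, 0.17]
ft_force: [0.8, 0.5, -0.9]
opening: 0.183
grip_force: 30.0
```

drive_tool --deltas "0 0 -0.01 0; 0 0 0 0; 0 0 0 0"

```text
t: 16.68
eef_pos: [507.6, 294.6, 106.5]
tcp_rot: [-3.142, -0.0, 0.17]
ft_force: [-0.8, 0.8, 1.3]
opening: 0.182
grip_force: 30.0
```

drive_tool --deltas "0 0 0 0; 0 0 0 0; 0 0 0 0; 0 0 0 0; 0 0 0 0; 0 0 0 0; 0 0 0 0; 0 0 0 0; 0 0 0 0; 0 0 0 0" --gripper 0.3

```text
t: 17.52
eef_pos: [507.5, 294.5, 106.4]
tcp_rot: [3.141, 0.0, 0.17]
ft_force: [0.1, 0.2, -0.6]
opening: 0.698
grip_force: 0.0
```

drive_tool --deltas "0 0 0.05 0; 0 0 0.1 0; 0 0 0.2 0; 0 0 0.3 0; 0 0 0.3 0; 0 0 0.3 0; 0 0 0 0; 0 0 0 0; 0 0 0 0"

```text
t: 18.27
eef_pos: [507.2, 294.4, 231.5]
tcp_rot: [3.142, -0.0, 0.17]
ft_force: [0.0, 0.3, -0.3]
opening: 0.703
grip_force: 0.0
```

```bash
python3 - <<'E'
from h import *
from scipy.spatial.transform import Rotation as R
s=env.state(); e=s['eef_pos']; print(e,s['opening'],s['ft_force'])
im,d,c=look('wrist'); M=np.array(env.camera_params('wrist')['mount'])
W=(c@M[:3,:3].T+M[:3,3])@R.from_euler('xyz',s['tcp_rot']).as_matrix().T+e
im2,_,_=look('top')
for lo,hi in((40,70),(70,100),(100,126),(126,140)):
    m=(np.hypot(W[...,0]-510.3,W[...,1]-295.5)<18)&(W[...,2]>lo)&(W[...,2]<hi); p=W[m]; print(lo,len(p),np.median(p,0).round(1) if len(p) else '')
cv2.imwrite('pics/end.png',np.hstack([cv2.resize(im,(420,315)),cv2.resize(im2[120:340,100:420],(380,315))])[:,:,::-1])
E
```

```text
[507.18678209 294.41310286 231.47213106] 0.7026559785637397 [ 0.04403274  0.32981515 -0.27123216]
40 112 [517.7 296.8  56.1]
70 152 [517.7 297.3  86.1]
100 170 [517.7 297.2 114.1]
126 442 [510.7 295.5 129.5]
```

View pics/end.png

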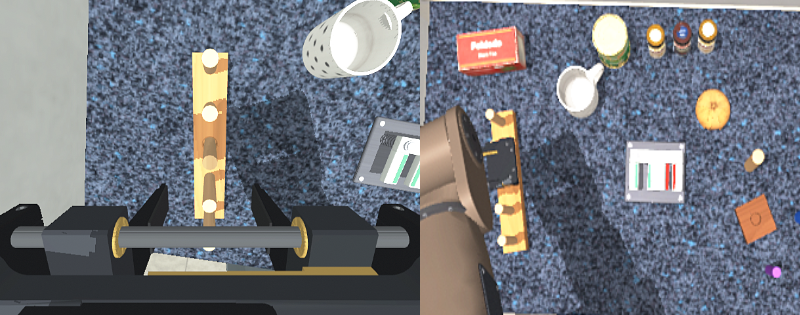

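The dowel stands upright in the rack's middle hole (wrist view, about (210,160)) with its top at 129.5 mm, so it is fully home. It is released with the gripper well clear, and the mug and onion are undisturbed.

```bash
python3 -c "
from cell import env
print(env.job_done())"
```

```text
the job is handed in; nothing more can be done
None
```

The job is handed in with no verdict returned: the dowel went through the go gap to a foot height of about 27 mm with no load felt, was stopped on the no-go gap at about 9.5 N for over a second, and now stands released and fully home in the rack, top at 129.5 mm; the arm stayed clear of the mug, onion and lemon.

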